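Pin the retaining bar of a painting stand

TASK

On the sloping painting stand, swing the retaining bar across the black foam slab until it is fully home in the fork, then take the pin with the tall slim grip out of the wooden block and push it through the fork and the bar until its collar sits flat on the fork. Let go of everything, and leave the spare pin with the mushroom cap and all the other things on the table where they are.

Things in the scene. Friction and masses are not known exactly. Their poses are not given: they have to be found in the camera images.
- stand: Fixed painting stand, origin under its base's centre, base 200 x 240 mm. Its plywood deck slopes 30 degrees, facing the robot side, low edge nearest the robot at yaw 0. On the deck: a black foam slab 36 mm thick, the fork on the left, the bar's hinge on the right. Only the bar's knob and the pin stand higher over the deck than the fork's top face.
- fork_seat (a point): Centre of the upper hole's mouth, on the steel fork's top face, 66 mm above the deck. z: outward deck normal = hole axis, 30 degrees from vertical; x up the slope, y left along it. Down -z: upper plate 0-10 mm, gap 10-24, lower plate 24-38. Holes 13 mm in diameter; plates 36 x 36 mm, walled on +x only: the bar's lug enters from -x.
- fork_lower (a point): Centre of the lower fork plate's hole, 31 mm below fork_seat along z, same axes. A spring ball in this plate presses sideways on the shaft (3 to 10 N): the last 20 mm or so of the pin's travel need a push of roughly 3 to 15 N, and the ball then holds it.
- bar_hinge (a point): On the bar's hinge axis (parallel to z of fork_seat, same axes), at mid thickness of the bar: from fork_seat 190 mm along -y and 17 mm along -z.
- bar_knob (a point): Centre of the top of the bar's black round knob: 16 mm in diameter, 36 mm tall above the bar's top face, standing along z (deck normal), 110 mm from the hinge. The aluminium bar is 22 mm wide, 10 thick, top face 5 mm above bar_hinge along z and 18 mm above the slab; it ends in a 30 x 32 mm lug with a 13 mm hole, 190 mm from the hinge. y points from hinge to lug.
- bar (a joint): Angle of the retaining bar in rad: 0 = closed, against its stop in the fork with the holes in line; grows to 1.1 as the lug end swings down the slope (towards the robot), counter-clockwise seen from above. Stays where it is left (friction 0.15 N m, so about 1.5 N at the knob).
- pin: The pin to use, loose, standing upright in one of the two holes of the wooden block, 90 g. Steel shaft 10 mm in diameter, 50 mm long with a tapered tip (last 7 mm, to 4 mm diameter), then a steel collar 26 mm in diameter, 5 mm thick, then a black slim round grip 16 mm in diameter, 36 mm tall. Origin at the shaft's tip, z along the pin to the grip.
- pin_head (a point): Centre of the underside of the pin's collar (50 mm above the tip along the pin's z); it meets fork_seat when the pin is seated.
- block: Wooden block 70 x 160 x 55 mm high, fixed, origin under its centre; two 13 mm holes on its y axis, 45 mm either side of the centre (90 mm apart), with a pin standing in each, collar on the block's top.
- spare: The other pin in the block, not to be used: same shaft and collar, but a wide black mushroom cap 38 mm in diameter, top 27 mm above the collar's underside. Origin at the shaft's tip.
- tin: Closed blue paint tin, 74 mm in diameter, 87 mm tall, origin under its centre. Bystander.
- tin_lid: Steel tin lid with dried red paint, 72 mm in diameter, 7 mm thick, lying flat; origin under its centre. Bystander.
- brush: Paint brush 200 mm long lying flat to the right of the stand. Bystander.
- glue: White glue bottle, 56 mm in diameter, 150 mm tall, origin under its centre. Bystander.
- mug: White mug, 80 mm in diameter, 90 mm tall, origin under its centre. Bystander.
- poppy: Red metal poppy lying flat, flower 96 mm across and 14 mm high at its origin, steel stem 200 mm along its x. Bystander.

How it is judged:
By the outcome, as a careful person would: the job done as asked, in the order asked, and still so for the second after the job is handed in, with the robot touching nothing.
It also fails if it takes over 59 s, if anything falls off the work surface, if the arm or the gripper's body presses on something with over 40 N, if the wrist force passes 120 N, or if a joint passes its speed limit or range.

ROBOT

A 6-joint arm with a two-finger parallel gripper is mounted at the origin on the work surface. World frame = base frame: x ahead of the robot, y to its left, z up, the work surface at z = 0. Lengths are in m, angles in rad, forces in N, time in s.
With the tool pointing down it reaches from about 0.2 to 0.875 m from the base axis. Payload 3.4 kg.
Tool frame: the origin (TCP) lies on the centre line of the jaws, within the pads' length; the fingertips stand 8 mm ahead of it and the grasp point (between the pads) lies 11 mm behind it (ctrl.tcp_to_tips is the distance from the TCP to the fingertips, in m); x points along the fingers, z is the direction in which the jaws open and shut, and the axes are right-handed (so a half turn about x gives the same grasp; the last joint's range is limited). The gripper opens to 94 mm and grips with 3 to 60 N. Pads are 16 mm wide; open, the fingers measure 119 mm over their backs; the gripper's body (75 mm by 177 mm) begins 78 mm behind the grasp point.
Start: joints at [-1.345, 0.276, 1.505, -0, 1.361, -0.121], TCP at [0.195, -0.541, 0.213] pointing down, gripper open.
Joint ranges: [-2.89, 2.89], [-0.75, 2.08], [0.22, 2.7], [-1.18, 4.32], [0.11, 2.71], [-2.7, 2.7]. Speed limits (rad/s): [2.57, 2.57, 3.14, 3.14, 3.14, 3.14].

INTERFACE

Orientations are given as a unit quaternion [w, x, y, z].
In Python, from rig import ctrl gives the robot as it stands. The module is installed in compiled form; this text tells all that it offers.
- The arm moves only by the tool move_arm, never from a script. Its argument "steps" is text: rows parted by semicolons, each of 6 numbers parted by spaces: the shift along the tool's x, y, z in m, then the turn, a rotation vector about the tool's x, y, z in degrees. A call has 1 to 12 rows; each row shifts and turns the commanded pose from where the row before left it, along the tool's axes as they then stand; what a row does not reach is not made up. A row lasts 1/10 s, in which the tool goes at most 50 mm and 8.59 degrees, less where a joint would pass 70% of its speed; a pose out of reach is approached as far as the arm can. A call with a gripper value outside its range is refused whole. "claw" is the closure, from -1 (fully open) to 1 (shut), set as the call begins (left out, the last holds). The fingers move at their own pace and stop on an object; "newtons" is the grip in N (left out, the last holds). Time passes only in rows, so rows that do not move let the fingers close. It gives the time, the measured TCP pose, the force and the opening at its end, in the units of the state.
- ctrl.state(): the state, without advancing time (a new reading comes with each control period).
- ctrl.read_camera(name): name is "scene" or "top" or "wrist"; returns the picture (400x640x3 uint8, red, green, blue); there is no depth.
- ctrl.calibration(name): a dict with "K" (3x3 intrinsics, pixels), "rvec" (rotation vector, rad) and "tvec" (3), from world to camera coordinates, as OpenCV has them; the wrist camera has in their place "tool_from_camera" (4x4, takes a point from camera to tool coordinates, whose origin is the TCP and whose axes are the tool frame's). Camera axes: x right, y down, z forward; pixel columns grow to the right and rows downward; lengths in m; the calibration is good to about 2 mm. A picture is of the moment at which its call begins: read the wrist's pose just before it. calibration takes no time and is no camera call.
- ctrl.job_done(): hands the job in, once; it reports no verdict.
The state is a dict: "clock": time; "joint_pos": joint angles; "dq": joint speeds; "tau": joint torques, N m; "ee_pos": TCP position; "tcp_rot": TCP orientation; "contact_force": force on the tool from outside, world axes, zero at the start; "ft_torque": the same for the moment, N m; "finger_gap": finger opening in m.
Only numpy, scipy, OpenCV 4.12 (cv2) and the standard library are available. Lean on these libraries where they do the work, as an engineer would, in place of code of your own. Each camera call takes 0.05 s, during which the arm holds its last target. There are 200 camera calls.

## Working session

There is one attempt and no reset: what is moved stays moved. The work goes in short steps, Python scripts to look and compute and a tool call to move; the robot and the scene stay as the last step left them, time stands still between calls to the robot, and variables do not carry over. Pictures are saved under pics/ and viewed, about 8 in all and at most 12, crops included, and the job is handed in when it is done.

Besides the shell and the picture viewer there is one more tool, called after ">>>" by a JSON object that holds its "api" and its "payload", one argument or row to a line. move_arm: Moves the arm, as the interface text tells. Its arguments: {"type":"object","properties":{"steps":{"type":"string"},"claw":{"type":"number"},"newtons":{"type":"number"}},"required":["steps"]}

```bash
mkdir -p pics
cat > h.py <<'E'
import numpy as np, cv2
from rig import ctrl
from scipy.spatial.transform import Rotation as R
def save(n,f,crop=None,s=1):
    im=ctrl.read_camera(n)[:,:,::-1]
    np.save('pics/'+f+'.npy',im)
    if crop: im=im[crop[1]:crop[3],crop[0]:crop[2]]
    cv2.imwrite('pics/'+f+'.png',cv2.resize(im,None,fx=s,fy=s,interpolation=cv2.INTER_CUBIC))
def cal(n):
    c=ctrl.calibration(n)
    K=np.array(c['K'])
    if n=='wrist':
        st=ctrl.state(); T=np.eye(4); T[:3,:3]=rot(st).as_matrix(); T[:3,3]=st['ee_pos']
        M=np.linalg.inv(T@np.array(c['tool_from_camera']))
        return K,M[:3,:3],M[:3,3]
    return K,cv2.Rodrigues(np.array(c['rvec'],float))[0],np.array(c['tvec'],float).ravel()
def rot(st): return R.from_quat(np.roll(st['tcp_rot'],-1))
def proj(C,P):
    K,Rm,t=C; p=(np.atleast_2d(P)@Rm.T+t)@K.T
    return p[:,:2]/p[:,2:]
def ray(C,uv):
    K,Rm,t=C; d=Rm.T@np.linalg.solve(K,[uv[0],uv[1],1.]); return -Rm.T@t,d
def atz(C,uv,z):
    o,d=ray(C,uv); return o+d*(z-o[2])/d[2]
E
python3 - <<'E'
from h import *
save('scene','s0',None,1.25); save('top','t0',None,1.25)
for n in('scene','top'):
    C=cal(n); print(n,C[0].round(1).tolist(),(-C[1].T@C[2]).round(3),C[1].round(2).tolist())
print(ctrl.state())
print(ctrl.calibration('wrist'))
E
```

```text
scene [[374.4, 0.0, 321.3], [0.0, 374.4, 202.1], [0.0, 0.0, 1.0]] [1.126 0.644 0.844] [[-0.77, 0.64, -0.01], [0.41, 0.47, -0.78], [-0.49, -0.61, -0.62]]
top [[362.4, 0.0, 321.0], [0.0, 362.4, 198.1], [0.0, 0.0, 1.0]] [ 0.45  -0.025  1.341] [[0.02, -1.0, 0.02], [-1.0, -0.02, -0.09], [0.09, -0.02, -1.0]]
{'clock': 0.1, 'joint_pos': array([-1.34503835e+00,  2.76531795e-01,  1.50593071e+00,  4.91883067e-06,
        1.36073123e+00, -1.20988710e-01]), 'dq': array([ 3.69883663e-04, -1.46930629e-03, -2.97193483e-03, -1.20173849e-04,
        2.06467586e-04, -4.69712850e-05]), 'tau': array([ 2.20221387e-03, -4.05453479e+01, -2.37780923e+01,  7.04700616e-02,
        2.98477337e-02, -5.28585474e-05]), 'ee_pos': array([ 0.1953045 , -0.54031434,  0.21272144]), 'tcp_rot': array([ 0.57833734,  0.40663137,  0.57917642, -0.40587132]), 'contact_force': array([-0.33871894,  0.20472382,  1.24655084]), 'ft_torque': array([-0.00073011, -0.01535541,  0.02969557]), 'finger_gap': 0.09407705224782334}
{'K': array([[327.39873552,   0.        , 321.47529052],
       [  0.        , 327.39873552, 203.26557014],
       [  0.        ,   0.        ,   1.        ]]), 'tool_from_camera': array([[ 1.76180715e-03, -2.58959331e-01,  9.65886619e-01,
        -1.71036940e-01],
       [ 8.68501338e-04, -9.65887358e-01, -2.58961113e-01,
         7.64430116e-02],
       [ 9.99998071e-01,  1.29511336e-03, -1.47680073e-03,
        -4.15217123e-04],
       [ 0.00000000e+00,  0.00000000e+00,  0.00000000e+00,
         1.00000000e+00]])}
```

View pics/s0.png

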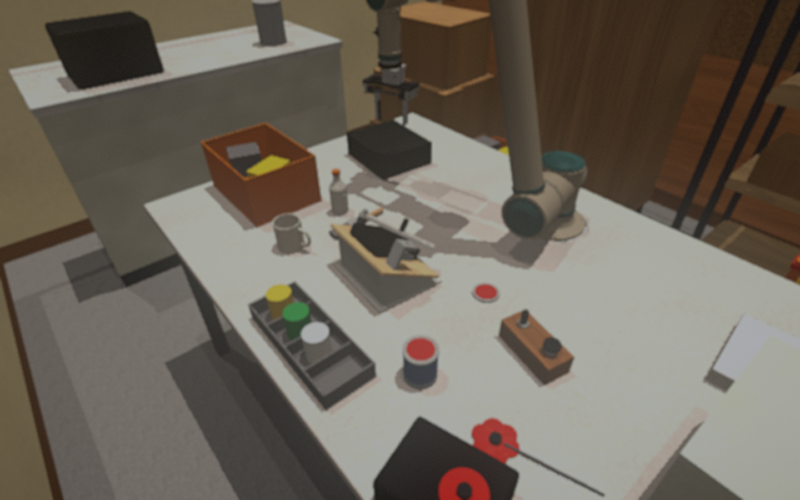

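View pics/t0.png

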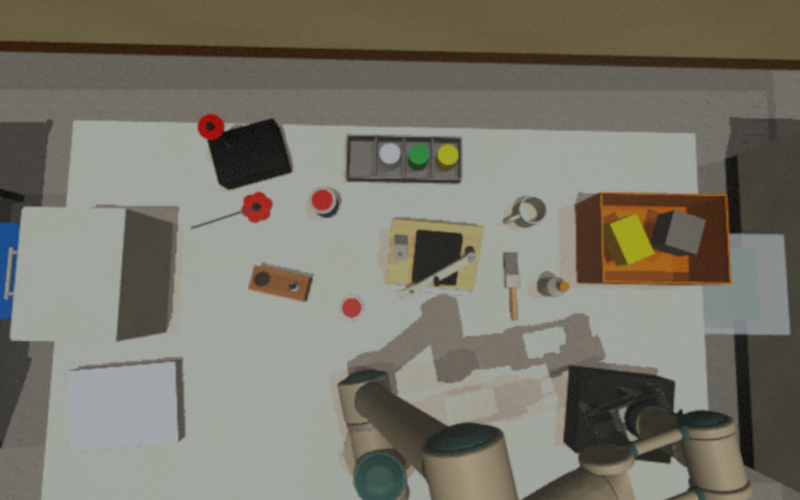

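The scene view shows the stand at about (385,250) and the block at (537,345). The top view shows the fork at (402,245), the hinge at (471,257), the bar's lug at (405,293) and the block at (280,282). In the block, the slim grip is the right-hand pin and the mushroom cap the left-hand one. Next I'll enlarge crops.

Run:
```python
from h import *
a=np.load('pics/t0.npy'); b=np.load('pics/s0.npy')
f=lambda im,x,y,w,h,s: cv2.resize(im[y:y+h,x:x+w],None,fx=s,fy=s,interpolation=cv2.INTER_CUBIC)
g=lambda im: np.clip(im*1.4,0,255).astype(np.uint8)
A=f(a,190,165,200,75,4); B=f(b,255,160,110,90,3.6363); B2=f(b,390,240,110,90,3.6363)
B=cv2.resize(B,(400,300)); B2=cv2.resize(B2,(400,300))
cv2.imwrite('pics/c1.png',g(np.vstack([A.astype(float),np.hstack([B,B2]).astype(float)])))
```

```text
(no output)
```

View pics/c1.png

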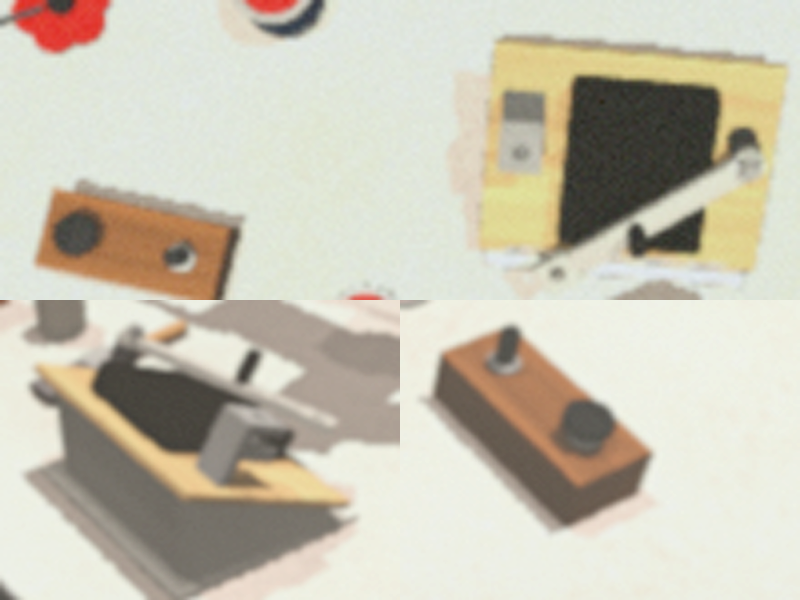

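```bash
cat > fit.py <<'E'
from h import *
from scipy.optimize import least_squares
T=cal('top'); S=cal('scene')
tp=lambda x,y:(190+x/4,165+y/4)
s1=lambda x,y:(255+x/(400/110),160+(y-300)/(300/90)); s2=lambda x,y:(390+(x-400)/(400/110),240+(y-300)/(300/90))
for n,u in dict(L=(440,357),B=(573,487),R=(652,453),T=(512,325)).items(): print('block',n,atz(S,s2(*u),.055).round(4))
for n,u in dict(a=(53,188),b=(238,228),c=(37,264)).items(): print('blockT',n,atz(T,tp(*u),.055).round(4))
print('collar top', atz(T,tp(181,257),.06).round(4),'grip', atz(T,tp(176,250),.096),'scene grip',atz(S,s2(511,331),.096).round(4),'scene collar',atz(S,s2(505,364),.06).round(4))
print('spare top',atz(T,tp(78,232),.082).round(4),atz(S,s2(588,412),.082).round(4))
def frame(yaw):
    # x up slope, y left, z normal (tilted to -x)
    return (R.from_euler('z',yaw)*R.from_euler('y',-30,degrees=True)).as_matrix()
def pts(p):
    F=frame(p[3]); o=p[:3]; th=p[4]; h=o+F@[0,-.19,-.017]
    d=lambda r,z: h+F@np.array([-r*np.sin(th)*1,r*np.cos(th),z])
    return dict(seat=o,hinge=h+F@[0,0,.005],lug=d(.19,.005),knob=d(.11,.041),knobbase=d(.11,.005))
if __name__=='__main__':
    obs=[('seat',T,tp(520,153)),('hinge',T,tp(749,162)),('lug',T,tp(557,273)),('knob',S,s1(252,352)),('lug',S,s1(330,420)),('hinge',S,s1(127,338)),('knob',T,tp(638,242))]
    f=lambda p:np.concatenate([proj(C,pts(p)[n])[0]-u for n,C,u in obs])
    r=least_squares(f,[.4,0,.12,0,.5],loss='soft_l1')
    print(r.x.round(4)); print(f(r.x).reshape(-1,2).round(1)); print({k:v.round(4) for k,v in pts(r.x).items()})
E
python3 fit.py
```

```text
block L [0.4889 0.2182 0.055 ]
block B [0.5216 0.368  0.055 ]
block R [0.4515 0.3849 0.055 ]
block T [0.416  0.2306 0.055 ]
blockT a [0.5145 0.3703 0.055 ]
blockT b [0.4818 0.2063 0.055 ]
blockT c [0.4475 0.3813 0.055 ]
collar top [0.4555 0.2543 0.06  ] grip [0.46122338 0.25097407 0.096     ] scene grip [0.459 0.256 0.096] scene collar [0.4611 0.2587 0.06  ]
spare top [0.4755 0.3388 0.082 ] [0.4748 0.3405 0.082 ]
[ 0.5444 -0.0401  0.1532 -0.0441  0.6539]
[[-0.1  0. ]
 [-0.2 -0.3]
 [ 0.1 -0.6]
 [ 0.3  0.1]
 [-3.6 -0.5]
 [ 0.8  0.2]
 [ 0.1  1. ]]
{'seat': array([ 0.5444, -0.0401,  0.1532]), 'hinge': array([ 0.542 , -0.2302,  0.1428]), 'lug': array([ 0.4487, -0.0751,  0.085 ]), 'knob': array([ 0.47  , -0.1396,  0.1405]), 'knobbase': array([ 0.488 , -0.1404,  0.1093])}
```

```bash
cat > plan.py <<'E'
from h import *
from fit import frame
def rows(p,Rm,n,p0=None,R0=None):
    st=ctrl.state(); R0=rot(st) if R0 is None else R0; p0=np.array(st['ee_pos']) if p0 is None else p0
    rv=(R0.inv()*R.from_matrix(Rm)).as_rotvec(); out=[]
    Rc=R0
    for k in range(n):
        d=Rc.inv().apply((np.array(p)-p0)/n); out.append(' '.join('%.4f'%x for x in d)+' '+' '.join('%.2f'%x for x in np.degrees(rv/n)))
        Rc=Rc*R.from_rotvec(rv/n)
    print(n,'rows, max shift %.3f turn %.2f'%(np.linalg.norm(np.array(p)-p0)/n,np.degrees(np.linalg.norm(rv))/n)); print('; '.join(out))
def tool(yaw,tilt=30,spin=0,flip=False):
    F=(R.from_euler('z',yaw)*R.from_euler('y',-tilt,degrees=True)*R.from_euler('z',spin)).as_matrix()
    s=-1 if flip else 1
    return np.column_stack([-F[:,2],s*F[:,1],s*F[:,0]])
E
python3 - <<'E' | grep -v block
from plan import *
st=ctrl.state(); print(rot(st).as_matrix().round(2).tolist())
F=frame(-.044); knob=np.array([.47,-.1396,.1405])
p=knob+F@[0,0,.09]
for fl in(0,1): rows(p,tool(-.044,30,.65,fl),12)
E
```

```text
collar top [0.4555 0.2543 0.06  ] grip [0.46122338 0.25097407 0.096     ] scene grip [0.459 0.256 0.096] scene collar [0.4611 0.2587 0.06  ]
spare top [0.4755 0.3388 0.082 ] [0.4748 0.3405 0.082 ]
[[-0.0, 0.94, 0.34], [0.0, 0.34, -0.94], [-1.0, 0.0, -0.0]]
12 rows, max shift 0.039 turn 8.99
-0.0004 0.0294 -0.0251 -8.51 -2.78 0.75; -0.0011 0.0328 -0.0204 -8.51 -2.78 0.75; -0.0016 0.0355 -0.0152 -8.51 -2.78 0.75; -0.0017 0.0374 -0.0097 -8.51 -2.78 0.75; -0.0015 0.0384 -0.0040 -8.51 -2.78 0.75; -0.0011 0.0386 0.0018 -8.51 -2.78 0.75; -0.0004 0.0379 0.0075 -8.51 -2.78 0.75; 0.0006 0.0364 0.0130 -8.51 -2.78 0.75; 0.0019 0.0340 0.0182 -8.51 -2.78 0.75; 0.0033 0.0309 0.0229 -8.51 -2.78 0.75; 0.0049 0.0272 0.0270 -8.51 -2.78 0.75; 0.0066 0.0228 0.0305 -8.51 -2.78 0.75
12 rows, max shift 0.039 turn 6.67
-0.0004 0.0294 -0.0251 6.11 0.70 2.60; 0.0012 0.0266 -0.0280 6.11 0.70 2.60; 0.0026 0.0233 -0.0307 6.11 0.70 2.60; 0.0040 0.0198 -0.0329 6.11 0.70 2.60; 0.0052 0.0160 -0.0348 6.11 0.70 2.60; 0.0063 0.0119 -0.0362 6.11 0.70 2.60; 0.0072 0.0077 -0.0372 6.11 0.70 2.60; 0.0079 0.0034 -0.0377 6.11 0.70 2.60; 0.0084 -0.0010 -0.0377 6.11 0.70 2.60; 0.0087 -0.0054 -0.0372 6.11 0.70 2.60; 0.0088 -0.0097 -0.0363 6.11 0.70 2.60; 0.0087 -0.0139 -0.0350 6.11 0.70 2.60
```

```bash
python3 - <<'E' | grep -A9 rows
from plan import *
F=frame(-.044); knob=np.array([.47,-.1396,.1405])
rows(knob+F@[0,0,.09],tool(-.044,30,.65),14)
E
```

```text
14 rows, max shift 0.033 turn 7.70
-0.0004 0.0252 -0.0215 -7.30 -2.38 0.64; -0.0009 0.0277 -0.0181 -7.30 -2.38 0.64; -0.0013 0.0298 -0.0144 -7.30 -2.38 0.64; -0.0014 0.0314 -0.0104 -7.30 -2.38 0.64; -0.0014 0.0325 -0.0063 -7.30 -2.38 0.64; -0.0012 0.0330 -0.0020 -7.30 -2.38 0.64; -0.0008 0.0330 0.0022 -7.30 -2.38 0.64; -0.0003 0.0325 0.0064 -7.30 -2.38 0.64; 0.0004 0.0314 0.0105 -7.30 -2.38 0.64; 0.0013 0.0298 0.0144 -7.30 -2.38 0.64; 0.0023 0.0277 0.0180 -7.30 -2.38 0.64; 0.0034 0.0252 0.0212 -7.30 -2.38 0.64; 0.0046 0.0223 0.0241 -7.30 -2.38 0.64; 0.0059 0.0190 0.0265 -7.30 -2.38 0.64
```

>>> {"api": "move_arm", "payload": {
  "steps": "0 0.025 -0.021 -7.3 -2.4 0.6; -0.001 0.028 -0.018 -7.3 -2.4 0.6; -0.001 0.03 -0.014 -7.3 -2.4 0.6; -0.001 0.031 -0.01 -7.3 -2.4 0.6; -0.001 0.033 -0.006 -7.3 -2.4 0.6; -0.001 0.033 -0.002 -7.3 -2.4 0.6; -0.001 0.033 0.002 -7.3 -2.4 0.6",
  "claw": -1,
  "newtons": 15
}}

```text
clock: 0.8
ee_pos: [0.3116, -0.3387, 0.2139]
tcp_rot: [0.787, 0.075, 0.594, -0.149]
contact_force: [-0.0, 0.1, 0.7]
finger_gap: 0.094
```

>>> {"api": "move_arm", "payload": {
  "steps": "0 0.033 0.006 -7.3 -2.4 0.6; 0 0.031 0.01 -7.3 -2.4 0.6; 0.001 0.03 0.014 -7.3 -2.4 0.6; 0.002 0.028 0.018 -7.3 -2.4 0.6; 0.003 0.025 0.021 -7.3 -2.4 0.6; 0.005 0.022 0.024 -7.3 -2.4 0.6; 0.006 0.019 0.027 -7.3 -2.4 0.6; 0 0 0 0 0 0; 0 0 0 0 0 0"
}}

```text
clock: 1.7
ee_pos: [0.425, -0.1386, 0.2153]
tcp_rot: [0.823, -0.27, 0.481, 0.138]
contact_force: [0.7, 0.4, -0.5]
finger_gap: 0.0942
```

```bash
python3 - <<'E' | grep -A9 rows
from plan import *
F=frame(-.044); knob=np.array([.47,-.1396,.1405])
rows(knob+F@[0,0,.09],tool(-.044,30,.65),1)
from fit import pts
C=cal('wrist'); print('xrows',{k:v.round(1).tolist() for k,v in zip(pts([.5444,-.0401,.1532,-.0441,.6539]),[proj(C,q)[0] for q in pts([.5444,-.0401,.1532,-.0441,.6539]).values()])})
save('wrist','w1',None,1.25)
E
```

```text
1 rows, max shift 0.003 turn 0.61
-0.0028 -0.0002 0.0018 0.20 -0.32 0.48
xrows {'seat': [458.0, 157.1], 'hinge': [322.7, 304.5], 'lug': [322.8, 109.6], 'knob': [322.7, 210.7], 'knobbase': [322.8, 199.6]}
```

View pics/w1.png

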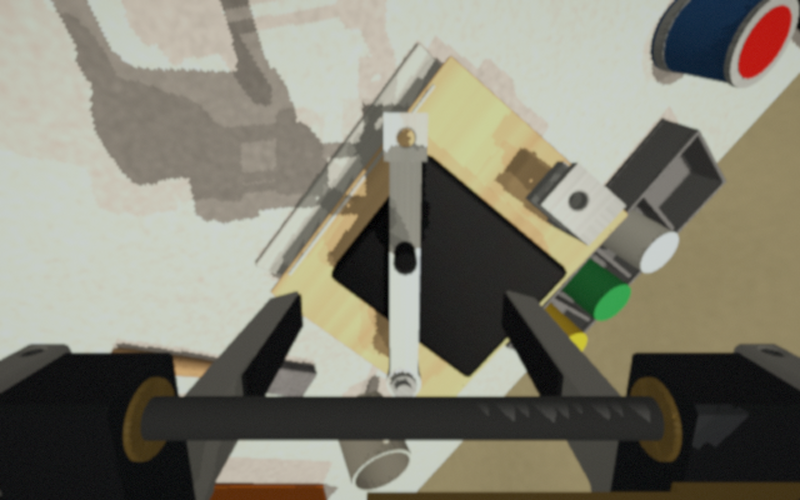

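The wrist view shows the knob top at (404,262), the hinge at (403,381), the lug hole at (405,137) and the fork hole at (578,200), in display pixels. These agree with the fit to within a few pixels. I'll refit with them and descend onto the knob.

```bash
python3 - <<'E' | grep -v block
from plan import *
from fit import *
C=cal('wrist'); w=lambda x,y:(x/1.25,y/1.25)
obs=[('seat',T,tp(520,153)),('hinge',T,tp(749,162)),('lug',T,tp(557,273)),('knob',S,s1(252,352)),('hinge',S,s1(127,338))]+[(n,C,w(*u)) for n,u in dict(seat=(578,200),hinge=(403,381),lug=(405,137),knob=(404,262)).items()]
wt=np.repeat([1]*5+[2]*4,2)
f=lambda p:np.concatenate([proj(Cc,pts(p)[n])[0]-u for n,Cc,u in obs])
r=least_squares(lambda p:f(p)*wt,[.54,-.04,.15,0,.5],loss='soft_l1'); P=r.x; np.save('P.npy',P)
print(P.round(4)); print(f(P).reshape(-1,2).round(1).tolist()); q=pts(P); print({k:v.round(4) for k,v in q.items()})
F=frame(P[3]); k=q['knob']
# grasp point 13 mm below knob top -> TCP 24 below top; tips 32 below (4 above bar)
rows(k+F@[0,0,-.022],tool(P[3],30,P[4]),5)
E
```

```text
collar top [0.4555 0.2543 0.06  ] grip [0.46122338 0.25097407 0.096     ] scene grip [0.459 0.256 0.096] scene collar [0.4611 0.2587 0.06  ]
spare top [0.4755 0.3388 0.082 ] [0.4748 0.3405 0.082 ]
[ 0.5498 -0.0407  0.1548 -0.0784  0.6783]
[[0.1, -1.6], [-0.0, -0.0], [0.1, -0.9], [0.4, 0.1], [1.0, -0.4], [-0.4, 0.1], [0.2, 0.2], [-0.3, -0.5], [0.4, 0.1]]
{'seat': array([ 0.5498, -0.0407,  0.1548]), 'hinge': array([ 0.5409, -0.2306,  0.1444]), 'lug': array([ 0.4496, -0.075 ,  0.0847]), 'knob': array([ 0.4701, -0.1391,  0.141 ]), 'knobbase': array([ 0.488 , -0.1405,  0.1098])}
5 rows, max shift 0.022 turn 0.09
0.0218 0.0003 0.0006 0.05 0.06 -0.05; 0.0218 0.0003 0.0006 0.05 0.06 -0.05; 0.0218 0.0003 0.0006 0.05 0.06 -0.05; 0.0218 0.0003 0.0007 0.05 0.06 -0.05; 0.0218 0.0004 0.0007 0.05 0.06 -0.05
```

>>> {"api": "move_arm", "payload": {
  "steps": "0.022 0 0.001 0 0 0; 0.022 0 0.001 0 0 0; 0.022 0 0 0 0 0; 0.022 0 0.001 0 0 0; 0.02 0.001 0 0 0 0; 0 0 0 0 0 0"
}}

```text
clock: 2.35
ee_pos: [0.4805, -0.1401, 0.1207]
tcp_rot: [0.822, -0.268, 0.482, 0.139]
contact_force: [-0.4, 0.1, -0.1]
finger_gap: 0.0936
```

>>> {"api": "move_arm", "payload": {
  "steps": "0 0 0 0 0 0; 0 0 0 0 0 0; 0 0 0 0 0 0; 0 0 0 0 0 0; 0 0 0 0 0 0; 0 0 0 0 0 0; 0 0 0 0 0 0; 0 0 0 0 0 0",
  "claw": 1,
  "newtons": 12
}}

```text
clock: 3.15
ee_pos: [0.481, -0.1395, 0.1229]
tcp_rot: [0.823, -0.27, 0.48, 0.138]
contact_force: [0.7, 0.6, 0.8]
finger_gap: 0.0334
```

```bash
python3 - <<'E' | grep -v block
from plan import *
from fit import pts
P=np.load('P.npy'); st=ctrl.state(); print(st['finger_gap'],st['contact_force'])
F=frame(P[3]); h=pts(P)['hinge']; v=F.T@(np.array(st['ee_pos'])-h); th0=np.arctan2(-v[0],v[1]); r=np.hypot(v[0],v[1]); print(v,th0,r)
n=11
p0,R0=np.array(st['ee_pos']),rot(st)
for k in range(1,n+1):
    th=th0*(1-k/n); p=h+F@[-r*np.sin(th),r*np.cos(th),v[2]]; Rm=R.from_matrix(tool(P[3],30,th+(P[4]-th0)))
    d=R0.inv().apply(p-p0); a=np.degrees((R0.inv()*Rm).as_rotvec()); print(d.round(4),a.round(2)); p0,R0=p,Rm
E
```

```text
collar top [0.4555 0.2543 0.06  ] grip [0.46122338 0.25097407 0.096     ] scene grip [0.459 0.256 0.096] scene collar [0.4611 0.2587 0.06  ]
spare top [0.4755 0.3388 0.082 ] [0.4748 0.3405 0.082 ]
0.033369860962769525 [0.70637914 0.6447673  0.75869974]
[-0.06864006  0.08612425  0.01489438] 0.6729021254586995 0.11013102998552057
[ 0.     -0.0003  0.0067] [ 3.82  0.32 -0.29]
[-0.     -0.0002  0.0067] [ 3.5  0.  -0. ]
[ 0.     -0.0002  0.0067] [3.5 0.  0. ]
[-0.     -0.0002  0.0067] [ 3.5 -0.  -0. ]
[ 0.     -0.0002  0.0067] [ 3.5  0.  -0. ]
[-0.     -0.0002  0.0067] [3.5 0.  0. ]
[-0.     -0.0002  0.0067] [ 3.5 -0.  -0. ]
[-0.     -0.0002  0.0067] [3.5 0.  0. ]
[ 0.     -0.0002  0.0067] [ 3.5 -0.  -0. ]
[-0.     -0.0002  0.0067] [ 3.5 -0.   0. ]
[ 0.     -0.0002  0.0067] [ 3.5  0.  -0. ]
```

>>> {"api": "move_arm", "payload": {
  "steps": "0 0 0 0 0 0; 0 0 0 0 0 0; 0 0 0 0 0 0; 0 0 0 0 0 0"
}}

```text
clock: 3.55
ee_pos: [0.4808, -0.1396, 0.1228]
tcp_rot: [0.823, -0.27, 0.48, 0.138]
contact_force: [-0.4, -0.7, 0.1]
finger_gap: 0.0157
```

>>> {"api": "move_arm", "payload": {
  "steps": "0 0 0.0067 3.5 0 0; 0 0 0.0067 3.5 0 0; 0 0 0.0067 3.5 0 0; 0 0 0.0067 3.5 0 0; 0 0 0 0 0 0"
}}

```text
clock: 4.05
ee_pos: [0.5024, -0.1269, 0.1347]
tcp_rot: [0.85, -0.169, 0.493, 0.078]
contact_force: [1.7, -3.2, -1.2]
finger_gap: 0.0157
```

>>> {"api": "move_arm", "payload": {
  "steps": "0 0 0.0067 3.5 0 0; 0 0 0.0067 3.5 0 0; 0 0 0.0067 3.5 0 0; 0 0 0.0067 3.5 0 0; 0 0 0.0067 3.5 0 0; 0 0 0 0 0 0"
}}

```text
clock: 4.65
ee_pos: [0.5309, -0.1203, 0.1509]
tcp_rot: [0.866, -0.038, 0.499, 0.001]
contact_force: [2.5, -7.1, -2.3]
finger_gap: 0.0157
```

```bash
python3 - <<'E' | grep TH
from plan import *
from fit import pts
P=np.load('P.npy'); st=ctrl.state(); F=frame(P[3]); h=pts(P)['hinge']; v=F.T@(np.array(st['ee_pos'])-h)
print('TH',v,np.arctan2(-v[0],v[1]),np.hypot(*v[:2]),F.T@st['contact_force'], np.degrees((rot(st).inv()*R.from_matrix(tool(P[3]))).as_rotvec()))
E
```

```text
TH [-0.01282119  0.10914946  0.01495638] 0.11692874962768343 0.10989989635585716 [ 1.50269687 -6.84694229 -3.53281914] [ 7.76210962  0.26885318 -0.17626444]
```

>>> {"api": "move_arm", "payload": {
  "steps": "0 -0.002 0.005 2.6 0 0; 0 -0.001 0.004 2.2 0 0; 0 0 0 0 0 0"
}}

```text
clock: 4.95
ee_pos: [0.5371, -0.1204, 0.1545]
tcp_rot: [0.866, -0.001, 0.5, -0.018]
contact_force: [1.1, 0.2, -1.1]
finger_gap: 0.0159
```

>>> {"api": "move_arm", "payload": {
  "steps": "0 0 0.0015 0.8 0 0; 0 0 0 0 0 0; 0 0 0.0015 0.8 0 0; 0 0 0 0 0 0"
}}

```text
clock: 5.35
ee_pos: [0.5396, -0.1205, 0.1559]
tcp_rot: [0.866, 0.012, 0.5, -0.025]
contact_force: [0.5, -1.3, -3.1]
finger_gap: 0.0157
```

>>> {"api": "move_arm", "payload": {
  "steps": "0 0 0.0015 0.8 0 0; 0 0 0 0 0 0"
}}

```text
clock: 5.55
ee_pos: [0.541, -0.1205, 0.1567]
tcp_rot: [0.866, 0.018, 0.499, -0.029]
contact_force: [0.3, -1.1, -4.0]
finger_gap: 0.0157
```

>>> {"api": "move_arm", "payload": {
  "steps": "0 0 0.0015 0.5 0 0; 0 0 0 0 0 0"
}}

```text
clock: 5.75
ee_pos: [0.541, -0.1205, 0.1567]
tcp_rot: [0.865, 0.021, 0.5, -0.031]
contact_force: [-5.0, -2.0, -2.9]
finger_gap: 0.0157
```

>>> {"api": "move_arm", "payload": {
  "steps": "0 0 0.0015 0 0 0; 0 0 0 0 0 0"
}}

```text
clock: 5.95
ee_pos: [0.5411, -0.1205, 0.1567]
tcp_rot: [0.864, 0.021, 0.501, -0.03]
contact_force: [-8.4, -4.7, -2.4]
finger_gap: 0.0155
```

>>> {"api": "move_arm", "payload": {
  "steps": "0 0 0.0015 0 0 0; 0 0 0 0 0 0"
}}

```text
clock: 6.15
ee_pos: [0.5411, -0.1205, 0.1566]
tcp_rot: [0.864, 0.021, 0.502, -0.03]
contact_force: [-13.0, -6.1, -2.3]
finger_gap: 0.0156
```

```bash
python3 - <<'E' | grep TH
from plan import *
from fit import pts
P=np.load('P.npy'); st=ctrl.state(); F=frame(P[3]); h=pts(P)['hinge']; v=F.T@(np.array(st['ee_pos'])-h)
print('TH',v,np.arctan2(-v[0],v[1]),np.hypot(*v[:2]),F.T@st['contact_force'], np.degrees((rot(st).inv()*R.from_matrix(tool(P[3]))).as_rotvec()))
E
```

```text
TH [-0.00118623  0.10979256  0.01478728] 0.010803908860427753 0.10979896728984875 [-11.95528239  -7.14564646   4.2783601 ] [ 0.10122814 -0.37245094 -0.45434195]
```

>>> {"api": "move_arm", "payload": {
  "steps": "0 0 -0.0035 0 0 0; 0 0 0 0 0 0"
}}

```text
clock: 6.35
ee_pos: [0.541, -0.1205, 0.1567]
tcp_rot: [0.865, 0.022, 0.5, -0.031]
contact_force: [-3.1, -2.2, -4.2]
finger_gap: 0.0159
```

>>> {"api": "move_arm", "payload": {
  "steps": "0 0 0 0 0 0; 0 0 0 0 0 0; 0 0 0 0 0 0; 0 0 0 0 0 0; -0.03 0 0 0 0 0; -0.04 0 0 0 0 0; -0.04 0 0 0 0 0; 0 0 0 0 0 0; 0 0 0 0 0 0",
  "claw": -1
}}

```text
clock: 7.25
ee_pos: [0.4872, -0.1174, 0.2538]
tcp_rot: [0.866, 0.021, 0.498, -0.031]
contact_force: [0.6, -0.2, -0.4]
finger_gap: 0.0843
```

```bash
python3 - <<'E' | grep XX
from plan import *
from fit import pts
P=np.load('P.npy'); P[4]=0
C=cal('wrist'); print('XX',{k:(proj(C,q)[0]*1.25).round(1).tolist() for k,q in pts(P).items()})
save('wrist','w2',None,1.25)
E
```

```text
XX {'seat': [399.3, 138.1], 'hinge': [399.8, 380.8], 'lug': [399.4, 138.5], 'knob': [399.4, 262.8], 'knobbase': [399.6, 249.7]}
```

View pics/w2.png

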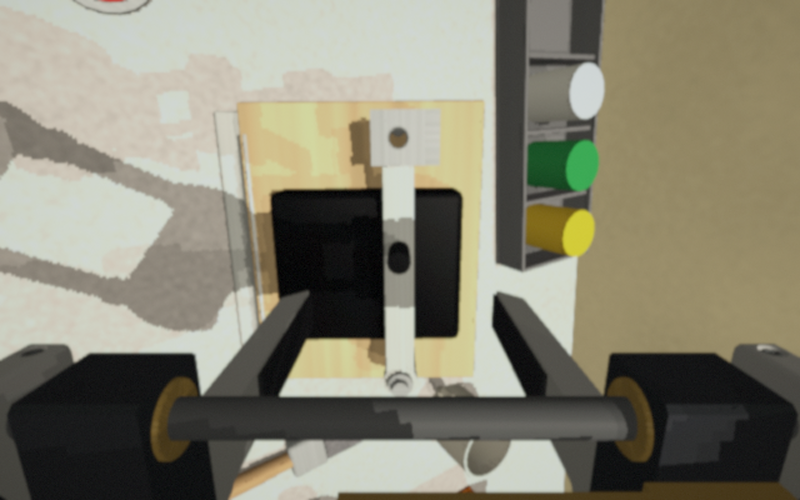

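The bar is home: the hole shows at (398,137) against a prediction of (399,138), and it is concentric. Next, the pin.

```bash
python3 - <<'E' | grep -A2 rows
from plan import *
rows([.459,.2545,.205],tool(-.19,0),10)
E
```

```text
10 rows, max shift 0.038 turn 3.08
0.0015 0.0368 -0.0073 0.63 3.00 -0.21; 0.0018 0.0367 -0.0076 0.63 3.00 -0.21; 0.0021 0.0367 -0.0079 0.63 3.00 -0.21; 0.0023 0.0366 -0.0082 0.63 3.00 -0.21; 0.0026 0.0365 -0.0085 0.63 3.00 -0.21; 0.0030 0.0364 -0.0088 0.63 3.00 -0.21; 0.0033 0.0363 -0.0090 0.63 3.00 -0.21; 0.0036 0.0362 -0.0092 0.63 3.00 -0.21; 0.0040 0.0361 -0.0094 0.63 3.00 -0.21; 0.0044 0.0360 -0.0096 0.63 3.00 -0.21
```

>>> {"api": "move_arm", "payload": {
  "steps": "0.002 0.037 -0.007 0.6 3 -0.2; 0.002 0.037 -0.008 0.6 3 -0.2; 0.002 0.037 -0.008 0.6 3 -0.2; 0.002 0.037 -0.008 0.6 3 -0.2; 0.003 0.037 -0.009 0.6 3 -0.2; 0.003 0.036 -0.009 0.6 3 -0.2; 0.003 0.036 -0.009 0.6 3 -0.2; 0.004 0.036 -0.009 0.6 3 -0.2; 0.004 0.036 -0.009 0.6 3 -0.2; 0.004 0.036 -0.01 0.6 3 -0.2; 0 0 0 0 0 0; 0 0 0 0 0 0"
}}

```text
clock: 8.5
ee_pos: [0.4574, 0.2552, 0.2023]
tcp_rot: [0.703, 0.063, 0.705, -0.065]
contact_force: [-0.6, -0.5, 0.0]
finger_gap: 0.0937
```

```bash
python3 - <<'E' | grep XX
from plan import *
C=cal('wrist'); print('XX',(proj(C,[[.459,.2545,.096],[.459,.2545,.06],[.475,.3395,.082]])*1.25).round(1).tolist(),ctrl.state()['ee_pos'])
save('wrist','w3',None,1.25)
np.savez('C3',*C)
E
```

```text
XX [[403.6, 257.4], [403.6, 245.2], [404.4, 129.5]] [0.45744861 0.25521558 0.20231079]
```

View pics/w3.png

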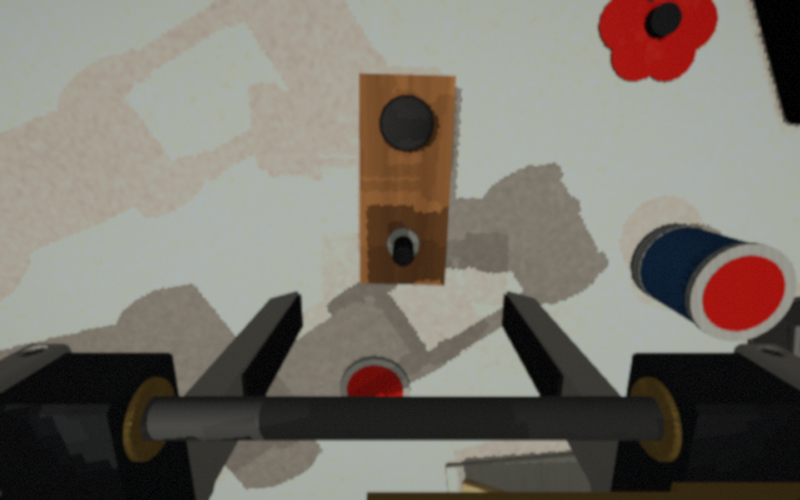

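```bash
python3 - <<'E' | grep -A2 rows
from plan import *
rows([.4587,.256,.072],tool(-.185,0),5)
E
```

```text
5 rows, max shift 0.026 turn 0.04
0.0262 0.0004 0.0003 0.02 -0.02 0.03; 0.0262 0.0004 0.0003 0.02 -0.02 0.03; 0.0262 0.0004 0.0002 0.02 -0.02 0.03; 0.0262 0.0004 0.0002 0.02 -0.02 0.03; 0.0262 0.0004 0.0002 0.02 -0.02 0.03
```

>>> {"api": "move_arm", "payload": {
  "steps": "0.026 0.001 0 0 0 0; 0.026 0 0.001 0 0 0; 0.026 0.001 0 0 0 0; 0.026 0 0 0 0 0; 0.024 0 0 0 0 0; 0 0 0 0 0 0; 0 0 0 0 0 0",
  "claw": -1
}}

```text
clock: 9.25
ee_pos: [0.4593, 0.2558, 0.0771]
tcp_rot: [0.704, 0.065, 0.704, -0.065]
contact_force: [0.6, -0.2, -0.0]
finger_gap: 0.094
```

>>> {"api": "move_arm", "payload": {
  "steps": "0 0 0 0 0 0; 0 0 0 0 0 0; 0 0 0 0 0 0; 0 0 0 0 0 0; 0 0 0 0 0 0; 0 0 0 0 0 0; 0 0 0 0 0 0; 0 0 0 0 0 0; 0 0 0 0 0 0; 0 0 0 0 0 0; 0 0 0 0 0 0; 0 0 0 0 0 0",
  "claw": 1,
  "newtons": 45
}}

```text
clock: 10.45
ee_pos: [0.4592, 0.2567, 0.0767]
tcp_rot: [0.704, 0.065, 0.704, -0.065]
contact_force: [-0.3, 0.2, -0.4]
finger_gap: 0.0153
```

```bash
python3 - <<'E' | grep -A2 -e XX
from plan import *
st=ctrl.state(); print('XX',st['ee_pos'],rot(st).as_matrix()[:,0],st['contact_force'],st['finger_gap'])
E
```

```text
XX [0.45924532 0.25668305 0.07671116] [ 1.61722654e-04  1.29076371e-04 -9.99999979e-01] [-0.30904511  0.17341801 -0.39680578] 0.015348475271730652
```

>>> {"api": "move_arm", "payload": {
  "steps": "-0.02 0 0 0 0 0; -0.035 0 0 0 0 0; -0.04 0 0 0 0 0; -0.04 0 0 0 0 0; 0 0 0 0 0 0; 0 0 0 0 0 0"
}}

```text
clock: 11.05
ee_pos: [0.4596, 0.2567, 0.2123]
tcp_rot: [0.705, 0.065, 0.703, -0.065]
contact_force: [-0.4, 0.2, -0.6]
finger_gap: 0.0154
```

```bash
python3 - <<'E' | grep -A2 rows
from plan import *
P=np.load('P.npy'); F=frame(P[3])
rows(P[:3]+F@[0,0,.0717+.025],tool(P[3],30),10)
E
```

```text
10 rows, max shift 0.030 turn 3.05
-0.0026 -0.0281 0.0095 -0.59 -2.99 0.15; -0.0022 -0.0282 0.0093 -0.59 -2.99 0.15; -0.0018 -0.0283 0.0092 -0.59 -2.99 0.15; -0.0014 -0.0284 0.0089 -0.59 -2.99 0.15; -0.0010 -0.0285 0.0087 -0.59 -2.99 0.15; -0.0007 -0.0285 0.0085 -0.59 -2.99 0.15; -0.0003 -0.0286 0.0082 -0.59 -2.99 0.15; 0.0000 -0.0287 0.0079 -0.59 -2.99 0.15; 0.0004 -0.0288 0.0076 -0.59 -2.99 0.15; 0.0007 -0.0289 0.0073 -0.59 -2.99 0.15
```

>>> {"api": "move_arm", "payload": {
  "steps": "-0.003 -0.028 0.009 -0.6 -3 0.15; -0.002 -0.028 0.009 -0.6 -3 0.15; -0.002 -0.028 0.009 -0.6 -3 0.15; -0.001 -0.028 0.009 -0.6 -3 0.15; -0.001 -0.028 0.009 -0.6 -3 0.15; -0.001 -0.029 0.008 -0.6 -3 0.15; 0 -0.029 0.008 -0.6 -3 0.15; 0 -0.029 0.008 -0.6 -3 0.15; 0 -0.029 0.008 -0.6 -3 0.15; 0 -0.029 0.007 -0.6 -3 0.15; 0 0 0 0 0 0; 0 0 0 0 0 0"
}}

```text
clock: 12.25
ee_pos: [0.4985, -0.0371, 0.2369]
tcp_rot: [0.864, 0.02, 0.501, -0.035]
contact_force: [-0.1, 0.4, -1.6]
finger_gap: 0.0149
```

```bash
python3 - <<'E' | grep -A2 -e XX -e rows
from plan import *
P=np.load('P.npy'); F=frame(P[3]); st=ctrl.state()
rows(P[:3]+F@[0,0,.0717+.025],tool(P[3],30),1)
C=cal('wrist'); x=rot(st).as_matrix()[:,0]; p=np.array(st['ee_pos'])
print('XX collar,tip,seat',proj(C,[p+.0217*x,p+.0717*x,P[:3]]).round(1).tolist())
T=cal('top');S=cal('scene')
print('top',proj(T,[p+.0717*x,P[:3]]).round(1).tolist(),'scene',proj(S,[p+.0717*x,P[:3]]).round(1).tolist())
save('wrist','w4'); im=np.load('pics/w4.npy'); s=np.zeros(1)
a=cv2.resize(im[60:210,220:420],None,fx=4,fy=4,interpolation=cv2.INTER_CUBIC); cv2.imwrite('pics/w4c.png',np.clip(a*1.3,0,255).astype(np.uint8))
E
```

```text
1 rows, max shift 0.004 turn 0.23
0.0001 0.0004 0.0035 -0.08 -0.21 0.06
XX collar,tip,seat [[320.4, 241.7], [320.7, 217.8], [325.4, 208.3]]
top [[319.9, 206.0], [320.1, 201.6]] scene [[329.7, 188.6], [325.5, 195.8]]
```

View pics/w4c.png

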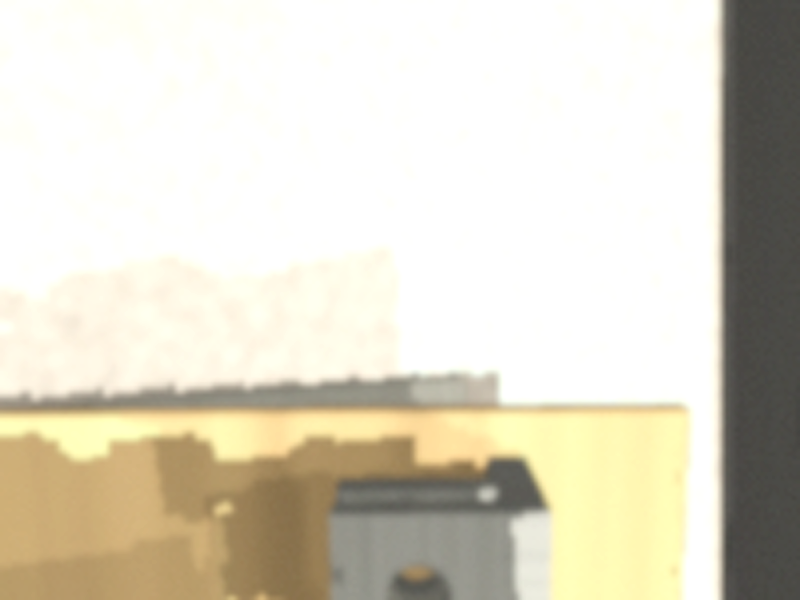

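The crop sat too high and caught only the fork's top edge and half of the hole. I'll crop lower from the same picture.

Run:
```python
import cv2,numpy as np
im=np.load('pics/w4.npy')
cv2.imwrite('pics/w4d.png',np.clip(cv2.resize(im[165:285,240:400],None,fx=5,fy=5,interpolation=cv2.INTER_CUBIC)*1.2,0,255).astype(np.uint8))
```

```text
(no output)
```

View pics/w4d.png

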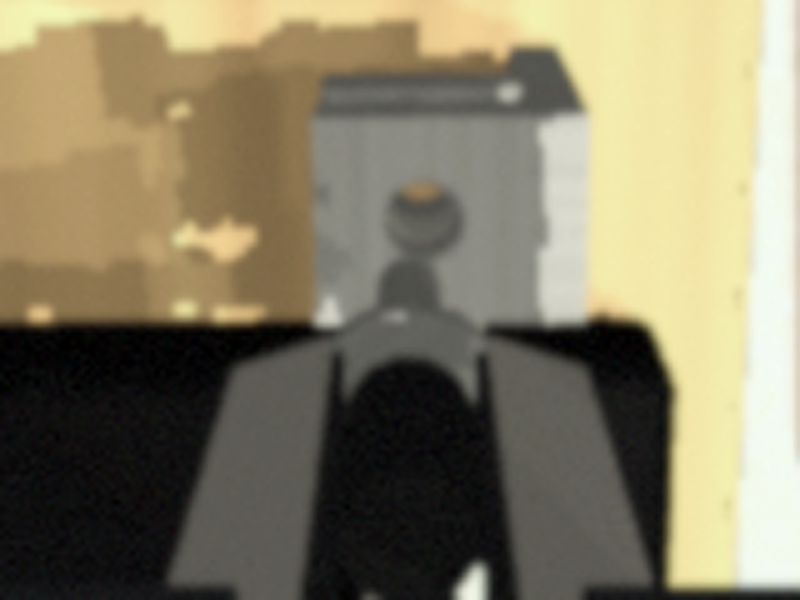

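The hole is at (425,218) in the crop, as predicted. The pin's shaft shows about 1 mm to the right of the tool axis and about 2 mm below it in the image. I'll correct for this, approach and look again.

>>> {"api": "move_arm", "payload": {
  "steps": "0 0.0024 0.0025 -0.1 -0.2 0; 0 0 0 0 0 0; 0.01 0 0 0 0 0; 0.007 0 0 0 0 0; 0 0 0 0 0 0; 0 0 0 0 0 0"
}}

```text
clock: 12.9
ee_pos: [0.5109, -0.035, 0.225]
tcp_rot: [0.866, 0.018, 0.498, -0.033]
contact_force: [0.2, -0.4, -1.4]
finger_gap: 0.0151
```

```bash
python3 - <<'E' | grep -A2 -e XX -e rows
from plan import *
P=np.load('P.npy'); F=frame(P[3]); st=ctrl.state(); Rm=rot(st).as_matrix(); p=np.array(st['ee_pos'])+Rm@[0,-.002,.001]
print('XX axis rel seat (F axes): tip',F.T@(p+.0717*Rm[:,0]-P[:3]),'force',st['contact_force'],'dir',F.T@Rm[:,0])
C=cal('wrist'); f=lambda q:((proj(C,q)-[260,165])*6).round(0).tolist()
print('tip,t43,collar,seat',f([p+.0717*Rm[:,0],p+.0647*Rm[:,0],p+.0217*Rm[:,0],P[:3]]))
save('wrist','w5',(260,165,390,265),6)
E
```

```text
XX axis rel seat (F axes): tip [0.00239495 0.00065497 0.0088083 ] force [ 0.17040205 -0.43721045 -1.42635998] dir [ 3.20596741e-03 -4.45302488e-04 -9.99994762e-01]
tip,t43,collar,seat [[372.0, 331.0], [372.0, 348.0], [372.0, 478.0], [354.0, 316.0]]
```

View pics/w5.png

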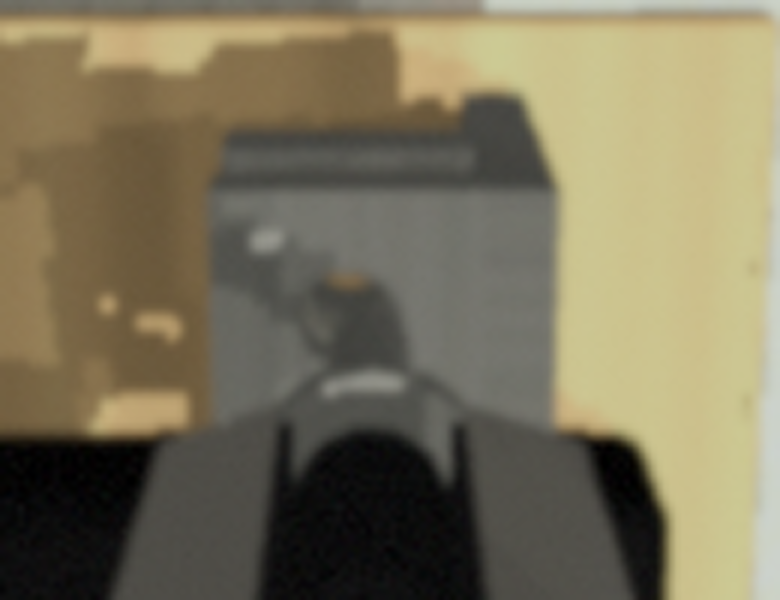

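The shaft is centred at about x=369 and the hole at 354, so the tool is about 2.3 mm too far up-slope, which agrees with the numbers. I'll shift and start inserting.

>>> {"api": "move_arm", "payload": {
  "steps": "0 -0.0006 -0.0023 0 -0.2 0; 0 0 0 0 0 0; 0.006 0 0 0 0 0; 0.004 0 0 0 0 0; 0 0 0 0 0 0"
}}

```text
clock: 13.45
ee_pos: [0.5138, -0.0361, 0.2151]
tcp_rot: [0.867, 0.018, 0.497, -0.033]
contact_force: [0.1, 0.7, -0.9]
finger_gap: 0.0154
```

>>> {"api": "move_arm", "payload": {
  "steps": "0.004 0 0 0 0 0; 0 0 0 0 0 0; 0 0 0 0 0 0"
}}

```text
clock: 13.75
ee_pos: [0.516, -0.0363, 0.2123]
tcp_rot: [0.867, 0.018, 0.496, -0.033]
contact_force: [-0.7, -0.6, 0.3]
finger_gap: 0.0148
```

```bash
cat > chk.py <<'E'
from plan import *
P=np.load('P.npy'); F=frame(P[3]); st=ctrl.state(); Rm=rot(st).as_matrix(); p=np.array(st['ee_pos'])+Rm@[0,-.002,.001]
print('XX tip',(F.T@(p+.0717*Rm[:,0]-P[:3])).round(4),'force',(F.T@st['contact_force']).round(1),'dir',(F.T@Rm[:,0]).round(4),'torque tool',(Rm.T@st['ft_torque']).round(2),st['finger_gap'])
E
python3 chk.py | grep XX
```

```text
XX tip [ 0.0009 -0.0002 -0.0048] force [-0.4 -0.6  0.6] dir [ 7.6e-03 -8.0e-04 -1.0e+00] torque tool [ 0.01  0.28 -0.04] 0.014771276393773621
```

>>> {"api": "move_arm", "payload": {
  "steps": "0 0 -0.0004 0 0.4 0; 0.006 0 0 0 0 0; 0.006 0 0 0 0 0; 0 0 0 0 0 0; 0 0 0 0 0 0"
}}

```text
clock: 14.25
ee_pos: [0.5217, -0.0367, 0.2015]
tcp_rot: [0.865, 0.018, 0.5, -0.033]
contact_force: [-0.0, 0.5, -1.4]
finger_gap: 0.0153
```

```bash
python3 chk.py | grep XX
```

```text
XX tip [-0.0002 -0.0003 -0.017 ] force [-0.7  0.5 -1.2] dir [ 3.e-04 -8.e-04 -1.e+00] torque tool [0.02 0.18 0.02] 0.015302418705030808
```

Force-free at 17 mm depth, so the tip is in the bar's hole. I'll continue.

>>> {"api": "move_arm", "payload": {
  "steps": "0.006 0 0 0 0 0; 0.005 0 0 0 0 0; 0 0 0 0 0 0; 0 0 0 0 0 0"
}}

```text
clock: 14.65
ee_pos: [0.5272, -0.0374, 0.1921]
tcp_rot: [0.866, 0.018, 0.499, -0.034]
contact_force: [0.7, -2.0, -0.5]
finger_gap: 0.0151
```

>>> {"api": "move_arm", "payload": {
  "steps": "0.004 0 0 0 0 0; 0.003 0 0 0 0 0; 0 0 0 0 0 0"
}}

```text
clock: 14.95
ee_pos: [0.5306, -0.0378, 0.1859]
tcp_rot: [0.865, 0.017, 0.5, -0.034]
contact_force: [-0.2, -3.7, -2.4]
finger_gap: 0.0148
```

```bash
python3 chk.py | grep XX
```

```text
XX tip [-0.0002 -0.0007 -0.0351] force [-1.1 -3.8 -2.1] dir [ 4.0e-04 -1.5e-03 -1.0e+00] torque tool [ 0.02  0.39 -0.86] 0.014814577036645666
```

>>> {"api": "move_arm", "payload": {
  "steps": "0 -0.0007 0 0 0 0; 0.004 0 0 0 0 0; 0.003 0 0 0 0 0; 0 0 0 0 0 0"
}}

```text
clock: 15.35
ee_pos: [0.5341, -0.0385, 0.1798]
tcp_rot: [0.866, 0.018, 0.499, -0.033]
contact_force: [-1.0, -1.7, -0.9]
finger_gap: 0.0151
```

```bash
python3 chk.py | grep XX
```

```text
XX tip [-0.0001 -0.0011 -0.0421] force [-1.2 -1.8 -0.3] dir [ 5.e-04 -1.e-03 -1.e+00] torque tool [-0.06  0.36 -0.63] 0.015056193912809546
```

>>> {"api": "move_arm", "payload": {
  "steps": "0.004 0 0 0 0 0; 0.002 0 0 0 0 0; 0 0 0 0 0 0"
}}

```text
clock: 15.65
ee_pos: [0.5365, -0.0386, 0.1764]
tcp_rot: [0.866, 0.017, 0.499, -0.033]
contact_force: [-14.9, -3.4, 16.2]
finger_gap: 0.0153
```

>>> {"api": "move_arm", "payload": {
  "steps": "0.002 0 0 0 0 0; 0 0 0 0 0 0"
}}

```text
clock: 15.85
ee_pos: [0.5366, -0.0387, 0.1763]
tcp_rot: [0.866, 0.017, 0.499, -0.033]
contact_force: [-29.2, -2.4, 32.0]
finger_gap: 0.0153
```

>>> {"api": "move_arm", "payload": {
  "steps": "0.002 0 0 0 0 0; 0 0 0 0 0 0"
}}

```text
clock: 16.05
ee_pos: [0.5371, -0.0383, 0.1753]
tcp_rot: [0.866, 0.017, 0.498, -0.033]
contact_force: [-35.4, -1.0, 40.8]
finger_gap: 0.0152
```

```bash
python3 chk.py | grep XX
```

```text
XX tip [ 0.0004 -0.0007 -0.0474] force [-10.1  -3.8  53. ] dir [ 0.0029 -0.0012 -1.    ] torque tool [-0.03  2.17 -0.81] 0.015211405259136999
```

A hard stop at about 47 mm with 53 N: either the pin is seated or it has jammed. I'll ease off and look.

>>> {"api": "move_arm", "payload": {
  "steps": "-0.0035 0 0 0 0 0; 0 0 0 0 0 0"
}}

```text
clock: 16.25
ee_pos: [0.5368, -0.0384, 0.1754]
tcp_rot: [0.866, 0.018, 0.499, -0.033]
contact_force: [-14.2, -0.9, 16.3]
finger_gap: 0.0155
```

```bash
python3 chk.py | grep XX
python3 - <<'E'
from h import *
w=ctrl.read_camera('wrist')[:,:,::-1]; s=ctrl.read_camera('scene')[:,:,::-1]
z=lambda im,x,y,ww,hh:cv2.resize(im[y:y+hh,x:x+ww],(400,400),interpolation=cv2.INTER_CUBIC)
cv2.imwrite('pics/w6.png',np.clip(np.hstack([z(w,270,165,100,100),z(s,295,150,60,60)])*1.5,0,255).astype(np.uint8))
E
```

```text
XX tip [ 0.0001 -0.0008 -0.0472] force [-4.  -2.  21.2] dir [ 1.6e-03 -7.0e-04 -1.0e+00] torque tool [-0.03  1.03 -0.48] 0.015538042949362637
```

View pics/w6.png

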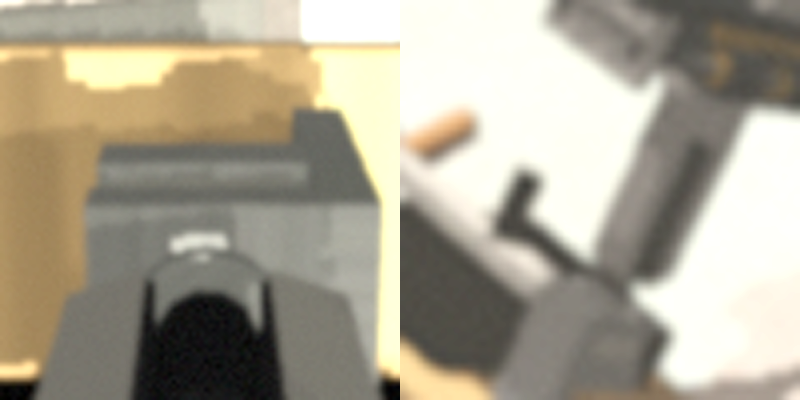

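>>> {"api": "move_arm", "payload": {
  "steps": "-0.0013 0 0 0 0 0; 0 0 0 0 0 0"
}}

```text
clock: 16.55
ee_pos: [0.5367, -0.0384, 0.1755]
tcp_rot: [0.866, 0.018, 0.499, -0.033]
contact_force: [-4.9, 0.1, 4.8]
finger_gap: 0.0153
```

>>> {"api": "move_arm", "payload": {
  "steps": "0 0 0 0 0 0; 0 0 0 0 0 0; 0 0 0 0 0 0; 0 0 0 0 0 0; -0.03 0 0 0 0 0; -0.04 0 0 0 0 0; -0.05 0 0 0 0 0; 0 0 0 0 0 0; 0 0 0 0 0 0; 0 0 0 0 0 0",
  "claw": -1
}}

```text
clock: 17.55
ee_pos: [0.4763, -0.0336, 0.2783]
tcp_rot: [0.865, 0.018, 0.5, -0.033]
contact_force: [0.3, -0.8, -0.4]
finger_gap: 0.0912
```

```bash
python3 - <<'E' | grep XX
from plan import *
from fit import pts
P=np.load('P.npy'); F=frame(P[3]); C=cal('wrist'); S=cal('scene')
w=ctrl.read_camera('wrist')[:,:,::-1]; s=ctrl.read_camera('scene')[:,:,::-1]; np.save('pics/w7.npy',w); np.save('pics/s7.npy',s)
for nm,h in(('seated',0),('4mm up',.004)):
    q=[P[:3]+F@[0,0,z+h] for z in(0,.005,.041)]+[P[:3]+F@[-.013,0,h]]
    print('XX',nm,((proj(C,q)-[260,150])*4).round(0).tolist(),((proj(S,q)-[290,150])*[400/70,5]).round(0).tolist())
z=lambda im,x,y,ww,hh:cv2.resize(im[y:y+hh,x:x+ww],(400,400),interpolation=cv2.INTER_CUBIC)
cv2.imwrite('pics/w7.png',np.clip(np.hstack([z(w,260,150,100,100),z(s,290,150,70,80)])*1.4,0,255).astype(np.uint8))
E
```

```text
XX seated [[253.0, 188.0], [253.0, 193.0], [254.0, 234.0], [201.0, 188.0]] [[203.0, 229.0], [207.0, 222.0], [234.0, 169.0], [220.0, 231.0]]
XX 4mm up [[253.0, 192.0], [253.0, 197.0], [254.0, 239.0], [200.0, 192.0]] [[206.0, 223.0], [210.0, 216.0], [238.0, 163.0], [223.0, 225.0]]
```

View pics/w7.png

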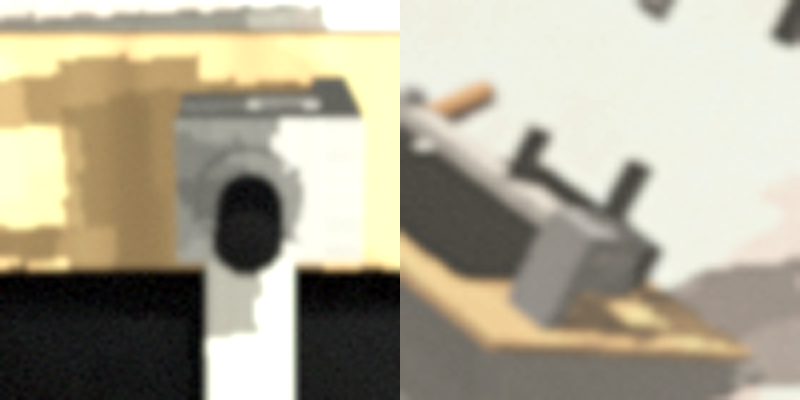

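The collar looks flat, and both views match "seated" within their error of about 2 to 4 mm, which isn't decisive. I'll test by touch: press the closed fingertips on the grip top and then on the knob top. If the pin is seated, the two differ by exactly 17 mm along the normal.

>>> {"api": "move_arm", "payload": {
  "steps": "0.02 -0.001 0 0 0 0; 0.02 -0.001 0 0 0 0; 0 0 0 0 0 0; 0 0 0 0 0 0; 0 0 0 0 0 0; 0 0 0 0 0 0; 0 0 0 0 0 0; 0 0 0 0 0 0; 0 0 0 0 0 0; 0 0 0 0 0 0; 0.02 0 0 0 0 0; 0.02 0 0 0 0 0",
  "claw": 1,
  "newtons": 20
}}

```text
clock: 18.85
ee_pos: [0.5172, -0.0392, 0.2109]
tcp_rot: [0.866, 0.018, 0.498, -0.034]
contact_force: [0.5, -0.1, 0.7]
finger_gap: 0.0021
```

>>> {"api": "move_arm", "payload": {
  "steps": "0.004 0 0 0 0 0; 0 0 0 0 0 0; 0 0 0 0 0 0"
}}

```text
clock: 19.15
ee_pos: [0.5188, -0.0393, 0.2076]
tcp_rot: [0.866, 0.018, 0.499, -0.034]
contact_force: [0.3, -0.3, 0.1]
finger_gap: 0.0006
```

>>> {"api": "move_arm", "payload": {
  "steps": "0.003 0 0 0 0 0; 0 0 0 0 0 0"
}}

```text
clock: 19.35
ee_pos: [0.5202, -0.0393, 0.2048]
tcp_rot: [0.866, 0.018, 0.499, -0.034]
contact_force: [-0.4, 0.6, 0.2]
finger_gap: 0.0007
```

>>> {"api": "move_arm", "payload": {
  "steps": "0.002 0 0 0 0 0; 0 0 0 0 0 0"
}}

```text
clock: 19.55
ee_pos: [0.521, -0.0394, 0.2026]
tcp_rot: [0.866, 0.018, 0.499, -0.033]
contact_force: [-1.3, 0.5, -0.4]
finger_gap: 0.0002
```

```bash
python3 chk.py | grep XX
```

```text
XX tip [ 0.0001 -0.003  -0.0159] force [-1.3  0.4  0.3] dir [ 1.e-03 -9.e-04 -1.e+00] torque tool [-0.05  0.22 -0.06] 0.0002405357258207716
```

>>> {"api": "move_arm", "payload": {
  "steps": "0.002 0 0 0 0 0; 0 0 0 0 0 0"
}}

```text
clock: 19.75
ee_pos: [0.522, -0.0394, 0.2006]
tcp_rot: [0.866, 0.018, 0.499, -0.033]
contact_force: [-0.1, -0.0, -0.5]
finger_gap: 0.0003
```

>>> {"api": "move_arm", "payload": {
  "steps": "0.0015 0 0 0 0 0; 0 0 0 0 0 0"
}}

```text
clock: 19.95
ee_pos: [0.5231, -0.0395, 0.2006]
tcp_rot: [0.866, 0.018, 0.499, -0.033]
contact_force: [-4.4, 1.1, 5.3]
finger_gap: 0.0006
```

>>> {"api": "move_arm", "payload": {
  "steps": "0.001 0 0 0 0 0; 0 0 0 0 0 0"
}}

```text
clock: 20.15
ee_pos: [0.5232, -0.0395, 0.2006]
tcp_rot: [0.866, 0.017, 0.498, -0.033]
contact_force: [-11.0, 0.3, 13.6]
finger_gap: 0.0002
```

```bash
python3 chk.py | grep XX
```

```text
XX tip [ 0.0011 -0.0029 -0.0187] force [-2.7 -0.6 17.3] dir [ 0.003  -0.0011 -1.    ] torque tool [-0.04  0.61  0.02] 0.0002425258132355966
```

>>> {"api": "move_arm", "payload": {
  "steps": "0.001 0 0 0 0 0; 0 0 0 0 0 0"
}}

```text
clock: 20.35
ee_pos: [0.5234, -0.0395, 0.2005]
tcp_rot: [0.866, 0.017, 0.498, -0.033]
contact_force: [-16.6, 0.6, 21.1]
finger_gap: 0.0006
```

>>> {"api": "move_arm", "payload": {
  "steps": "-0.004 0 0 0 0 0; -0.04 0 0 0 0 0; 0 -0.04 0 0 0 0; 0 -0.039 0 0 0 0; 0.025 0 0 0 0 0; 0.025 0 0 0 0 0; 0 0 0 0 0 0; 0 0 0 0 0 0"
}}

```text
clock: 21.15
ee_pos: [0.5206, -0.1184, 0.1925]
tcp_rot: [0.865, 0.018, 0.5, -0.033]
contact_force: [-0.4, 2.1, 1.0]
finger_gap: 0.0005
```

```bash
python3 chk.py | grep XX
```

```text
XX tip [-0.0001 -0.0817 -0.0275] force [0.1 2.  1.2] dir [-3.e-04 -2.e-04 -1.e+00] torque tool [ 0.03  0.15 -0.02] 0.0004560636404877818
```

The pin held at 27 N without moving. Next, the knob top, expected at -35.7 mm if the pin is seated.

>>> {"api": "move_arm", "payload": {
  "steps": "0.0045 0 0 0 0 0; 0 0 0 0 0 0"
}}

```text
clock: 21.35
ee_pos: [0.5233, -0.1185, 0.1896]
tcp_rot: [0.866, 0.017, 0.499, -0.033]
contact_force: [-0.7, -0.6, -0.2]
finger_gap: 0.0006
```

>>> {"api": "move_arm", "payload": {
  "steps": "0.0015 0 0 0 0 0; 0 0 0 0 0 0"
}}

```text
clock: 21.55
ee_pos: [0.5239, -0.1186, 0.1881]
tcp_rot: [0.866, 0.018, 0.499, -0.033]
contact_force: [-0.6, 0.7, 0.0]
finger_gap: 0.0004
```

>>> {"api": "move_arm", "payload": {
  "steps": "0.0015 0 0 0 0 0; 0 0 0 0 0 0"
}}

```text
clock: 21.75
ee_pos: [0.5246, -0.1188, 0.1864]
tcp_rot: [0.866, 0.018, 0.499, -0.033]
contact_force: [0.7, -0.2, -0.6]
finger_gap: 0.0002
```

```bash
python3 chk.py | grep XX
```

```text
XX tip [ 0.0004 -0.0819 -0.0348] force [ 0.3 -0.2 -0.8] dir [ 1.e-03 -9.e-04 -1.e+00] torque tool [-0.01  0.11 -0.04] 0.00016507492362814779
```

>>> {"api": "move_arm", "payload": {
  "steps": "0.0012 0 0 0 0 0; 0 0 0 0 0 0"
}}

```text
clock: 21.95
ee_pos: [0.5252, -0.119, 0.1854]
tcp_rot: [0.866, 0.018, 0.499, -0.033]
contact_force: [-0.7, 0.4, 0.4]
finger_gap: 0.0003
```

>>> {"api": "move_arm", "payload": {
  "steps": "0.001 0 0 0 0 0; 0 0 0 0 0 0"
}}

```text
clock: 22.15
ee_pos: [0.5254, -0.1189, 0.1853]
tcp_rot: [0.866, 0.017, 0.499, -0.033]
contact_force: [-7.2, 0.3, 9.5]
finger_gap: 0.0005
```

```bash
python3 chk.py | grep XX
```

```text
XX tip [ 0.0006 -0.082  -0.0361] force [-1.5 -0.2 11.9] dir [ 0.0014 -0.0012 -1.    ] torque tool [-0.    0.56  0.05] 0.0005085451029214377
```

The knob touches at -36.1 mm and the pin at -18.7, a difference of 17.4 against the nominal 17. The pin is seated. I'll retreat and take a last look.

>>> {"api": "move_arm", "payload": {
  "steps": "-0.01 0 0 0 0 0; -0.04 0 0 0 0 0; -0.05 0 0 0 0 0; -0.04 0 0 0 0 0; 0 0 0 0 0 0; 0 0 0 0 0 0; 0 0 0 0 0 0",
  "claw": -0.5
}}

```text
clock: 22.85
ee_pos: [0.4553, -0.113, 0.3042]
tcp_rot: [0.865, 0.018, 0.5, -0.033]
contact_force: [-0.1, 0.5, 0.4]
finger_gap: 0.0531
```

```bash
python3 chk.py | grep XX
python3 - <<'E'
from h import *
w=ctrl.read_camera('wrist')[:,:,::-1]; s=ctrl.read_camera('scene')[:,:,::-1]
cv2.imwrite('pics/f.png',np.vstack([cv2.resize(w[30:330,120:520],(400,300)),cv2.resize(s[130:330,240:506],(400,300))]))
E
```

```text
XX tip [-0.0011 -0.0815  0.102 ] force [0.1 0.5 0.4] dir [-1.2e-03  1.0e-04 -1.0e+00] torque tool [-0.02  0.18  0.03] 0.053126157036751276
```

View pics/f.png

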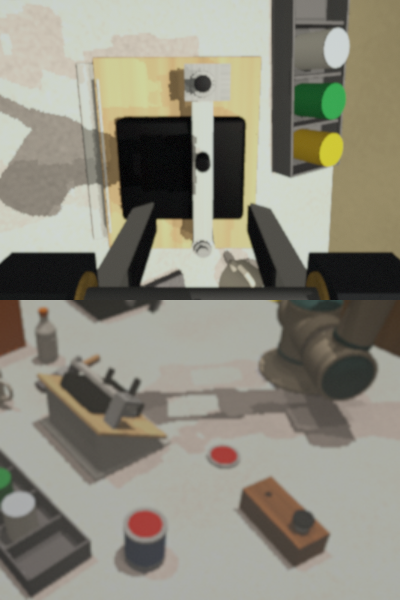

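The bar lies straight across the slab with the pin in the fork. The spare pin is still in the block, the things in view look undisturbed, and the gripper is clear.

```bash
python3 -c "
from rig import ctrl
ctrl.job_done()"
```

```text
the job is handed in; nothing more can be done
```

The job is done and handed in at about 23 s. I swung the bar to its stop in the fork, then pushed the slim-grip pin through the fork and bar until it stopped, and let go of everything.

- **Bar:** it met its stop firmly at about 12 N. Afterwards the wrist picture showed its hole in line with the fork's, within about 1 mm.
- **Pin:** it did not move further under a 27 N push on its top. By touch, the grip top stands 17.4 mm above the knob top, against 17 mm if seated, so the collar is flat to within about 0.5 mm.
- **Disagreements:** the pin stopped about 3 mm sooner than my camera estimate said. The pictures alone could not settle whether it was seated, so I rely on the touch check.
- **Peak force:** the wrist force reached about 53 N while I pushed the pin in.
- **Everything else:** the last picture shows the spare pin still in the block and nothing disturbed among the things in view. The poppy and most of the mug were outside that view and I did not check them again. The gripper was clear and touching nothing.

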